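# Pack the charged ear screener in the free bay of the travel case and shut the lid

## Task

We are packing the travel case for a school hearing visit; one screener is in it already. Of the two screeners lying on the charging dock, take the charged one (green screen), lay it gently into whichever bay of the case is still empty, flat down in its recess with its probe end towards the lid's hinges like the one already packed, let go of it, and then swing the lid down gently, without slamming it or forcing it onto anything that binds, until it is fully shut. Leave the amber-screened screener charging on the dock, the packed one in its bay, and the headset and bottle where they are.

Things in the scene. Friction and masses are not known exactly. Their poses are not given: they have to be found in the camera images.
- green_center (a point): Centre, half-way up, of the CHARGED hand-held ear screener (loose, 220 to 340 g): its 43 mm square screen is bright GREEN. It lies screen-up in either of the dock's two cradles. 200 mm long (point's x), 34 mm high (z). Blue waist, 38 mm wide (y), x = -30 to +28 mm from here: grasp it there. White head, 60 mm wide, to x = +86. White tail with grey keys, 48 mm wide, x = -100 to -30.
- green_probe (a point): Tip of the thin dark probe on the green screener's head, 100 mm along +x from its centre; it shows which end is the probe end.
- amber_center (a point): Centre, half-way up, of an equal screener with an AMBER screen, still charging in the dock's other cradle, parallel to the green one, 100 mm from it. Same axes. It stays there.
- packed_center (a point): Centre, half-way up, of an equal screener with a DARK screen, already packed in one of the case's two bays (either one), probe end (+x) towards the hinges. Same axes. It stays there.
- dock: White charging dock, fixed, 226 mm (x) by 206 mm (y); origin on the table under its middle. Two cradles along x, at y = +50 and -50 mm. A screener in it has its underside 14 mm above the table. Low rims (top at 24 mm) flank only heads, tails and ends; beside the waists is just the flat base (top at 8 mm). Screeners lift straight out; probes point to +x.
- case: Open aluminium travel case, fixed, 228 mm (x) by 256 mm (y), rim 60 mm above the table, 6 mm walls; origin on the table under its middle; hinges on the +x side. Its two bays lie along x, side by side in y. Across the middle, x = -36 to +34 mm, runs an open finger trough, floor at 12 mm height: beside a waist 51 mm are free to the case wall and 66 mm to the other waist.
- bay_a (a point): Centre of the floor of one bay (case's y = +52 mm), 16 mm above the table; axes as the case. A screener lies here with its waist centre above this point, its +x along this +x, its top at 50 mm. The recess is 216 mm long, 15 mm deep, 68 mm wide round the head (x over +34 mm), 58 mm round the tail (x under -36 mm): the wrong way round it stands proud of the rim. Empty or taken.
- bay_b (a point): Centre of the floor of the other bay (case's y = -52 mm), in all else like bay_a. At each start one of the two bays holds the packed screener and the other is empty.
- lid (a joint): Angle of the case's lid, rad: 0 fully shut, 1.57 upright, 1.95 furthest open; starts at 1.62 to 1.85. Friction in the hinge (0.5 N m) holds the 400 g lid wherever it is left; pushing its outer face near the free edge with less than 3 N closes it. No latch to work. Tray-shaped aluminium lid, 228 mm from hinge to free edge, 256 mm wide, 22 mm thick, dark lining inside.
- hinge_line (a point): Middle of the lid's hinge line, 61 mm above the table on the case's upper edge, at the case's x = +114 mm; the line runs along y; axes as the case. Shut, the lid reaches 228 mm from here to -x and its outer face is 22 mm above this line.
- lid_edge (a point): Middle of the lid's free edge on its outer face: 228 mm from the hinge line along the lid and 22 mm off it to the outside. 83 mm above the table when shut, about 290 mm when upright.
- headset: Black headphones lying on the desk beyond the work, 190 by 200 mm, 80 mm high, one cup red, one blue; origin on the table at their middle. Bystander.
- bottle_center (a point): Centre, half-way up, of a white bottle, 60 mm across, 160 mm tall, standing beyond the case. Bystander.
Things that resemble listed ones, but are neither listed nor needed, are in the scene too. Leave any red or turquoise look-alike of the part that bears green_center alone.

How it is judged (in metres and radians):
On the way:
1. the green-screened screener lies flat in the empty bay, probe end to the hinges, let go, with the lid still open (((x of green_center in the frame of bay_a between -0.012 and 0.012 m and y of green_center in the frame of bay_a between -0.01 and 0.01 m and z of green_center in the frame of bay_a between 0.012 and 0.022 m and x of green_probe in the frame of bay_a above 0.08 m and angle between green_center's own z axis and vertical below 0.06 rad) or (x of green_center in the frame of bay_b between -0.012 and 0.012 m and y of green_center in the frame of bay_b between -0.01 and 0.01 m and z of green_center in the frame of bay_b between 0.012 and 0.022 m and x of green_probe in the frame of bay_b above 0.08 m and angle between green_center's own z axis and vertical below 0.06 rad)) and contact force between the fingers and green below 0.1 N and linear speed of green below 0.02 m/s and value of joint lid above 0.8 rad), for 0.2 s.
At the end, for the whole second after the job is handed in: Green screener at rest and flat (0.06 rad) on the floor of the bay that was empty, within 12 mm along and 10 mm across, probe end to the hinges; lid shut (under 0.04 rad); amber and packed screeners within 12 mm of their starts, headset and standing bottle within 30 mm (((x of green_center in the frame of bay_a between -0.012 and 0.012 m and y of green_center in the frame of bay_a between -0.01 and 0.01 m and z of green_center in the frame of bay_a between 0.012 and 0.022 m and x of green_probe in the frame of bay_a above 0.08 m and angle between green_center's own z axis and vertical below 0.06 rad) or (x of green_center in the frame of bay_b between -0.012 and 0.012 m and y of green_center in the frame of bay_b between -0.01 and 0.01 m and z of green_center in the frame of bay_b between 0.012 and 0.022 m and x of green_probe in the frame of bay_b above 0.08 m and angle between green_center's own z axis and vertical below 0.06 rad)) and value of joint lid below 0.04 rad and linear speed of green below 0.02 m/s and distance of each of amber_center, packed_center from where it was at the start of the episode below 0.012 m and distance of each of headset, bottle_center from where it was at the start of the episode below 0.03 m and angle between bottle_center's own z axis and vertical below 0.2 rad); the robot touches nothing.
It fails at once if the lid is slammed (closes faster than 2 rad/s) (velocity of joint lid below -2 rad/s).
It fails at once if the lid is forced onto a screener that stands proud (over 12 N) (contact force between lid and green above 12 N or contact force between lid and packed above 12 N).
It fails at once if the green screener is dropped (moves faster than 0.5 m/s with no finger on it) (linear speed of green above 0.5 m/s and contact force between the fingers and green below 0.05 N).
It fails at once if the amber or the packed screener is moved more than 30 mm (not (distance of each of amber_center, packed_center from where it was at the start of the episode below 0.03 m)).
It fails at once if the headset is pushed more than 60 mm or the bottle is knocked over (distance of headset from where it was at the start of the episode above 0.06 m or angle between bottle_center's own z axis and vertical above 0.6 rad).
It also fails if it takes over 61 s, if anything falls off the work surface, if the arm or the gripper's body presses on something with over 40 N, if the wrist force passes 120 N, or if a joint passes its speed limit or range.

## Robot

A 6-joint arm with a two-finger parallel gripper is mounted at the origin on the work surface. World frame = base frame: x ahead of the robot, y to its left, z up, the work surface at z = 0. Lengths are in mm, angles in rad, forces in N, time in s.
With the tool pointing down it reaches from about 350 to 775 mm from the base axis. Payload 7.3 kg.
Tool frame: the origin (TCP) lies at the very end of the fingers, on their centre line; the grasp point (between the pads) lies 19 mm behind it; z points along the fingers, y is the line along which they close (so a half turn about z gives the same grasp; the last joint's range is limited). The gripper opens to 92 mm and grips with 3 to 60 N. Pads are 19 mm wide; open, the fingers measure 130 mm over their backs; the gripper's body (75 mm by 190 mm) begins 47 mm behind the grasp point.
Start: joints at [1.011, 0.342, 1.524, -0, 1.275, -0.146], TCP at [211.086, 480.716, 226.741] pointing down, gripper open.
Joint ranges: [-2.53, 2.53], [-0.77, 2.02], [0.04, 2.7], [-1, 4.14], [0.28, 2.66], [-3.11, 3.11]. Speed limits (rad/s): [2.57, 2.57, 3.14, 3.14, 3.14, 3.14].

## Interface

Orientations are given as [roll, pitch, yaw] about the fixed x, y, z axes, in that order (R = Rz(yaw) Ry(pitch) Rx(roll)).
In Python, from plant import bot gives the robot as it stands.
- The arm moves only by the tool jog_arm, never from a script. Its argument "targets" is a list of rows, each an object with "xyz": the shift along the tool's x, y, z as a fraction of full scale, a list of three; "spin": the turn about the tool's z as a fraction of full scale. In form: [{"xyz": [x, y, z], "spin": spin}, ...]. A call has exactly 10 rows; each row shifts and turns the commanded pose from where the row before left it, along the tool's axes as they then stand; what a row does not reach is not made up. Full scale, the value 1, is 80 mm for a shift and 0.1 rad for a turn. A row lasts 1/8 s, in which the tool goes at most 62.5 mm and 10.7 degrees, less where a joint would pass 70% of its speed; a pose out of reach is approached as far as the arm can. A call with a number of a shift or a turn outside -1 to 1 is refused whole. A call with a gripper value outside its range is refused whole. "gripper" is the opening in per cent of the stroke, from 0 (shut) to 100 (fully open), set as the call begins (left out, the last holds). The fingers move at their own pace and stop on an object; the grip force is fixed at half the most. Time passes only in rows, so rows that do not move let the fingers close, or fill a call up. It gives the time, the measured TCP pose, the force, the opening and the grip force at its end, in the units of the state.
- bot.get_obs(): the state, without advancing time (a new reading comes with each control period).
- bot.capture(name): name is "scene" or "side" or "wrist"; returns the picture (420x560x3 uint8, blue, green, red); there is no depth.
- bot.get_calibration(name): a dict with "vfov" (degrees; the focal length in pixels is half the picture's height over the tangent of half this angle, whatever the lens; pixels are square), "cx", "cy" (the principal point, pixels), "eye" and "rotation" of the camera in the world. Camera axes: x right, y down, z forward; pixel columns grow to the right and rows downward; lengths in mm; the calibration is good to about 2 mm. A picture is of the moment at which its call begins: read the wrist's pose just before it. get_calibration takes no time and is no camera call; for the wrist camera it gives the pose at the moment of the call.
- bot.close_job(): hands the job in; it is judged then, once.
The state is a dict: "time": time; "joint_positions": joint angles; "dq": joint speeds; "tau": joint torques, N m; "tool_pos": TCP position; "tcp_rot": TCP orientation; "contact_force": force on the tool from outside, world axes, zero at the start; "moment": the same for the moment, N m; "grip_width": finger opening in mm; "finger_force": force on a finger pad.
Only numpy, scipy, OpenCV 4.12 (cv2) and the standard library are available. Lean on these libraries where they do the work, as an engineer would, in place of code of your own. Each camera call takes 0.05 s, during which the arm holds its last target. There are 200 camera calls.

## Working session

There is one attempt and no reset: what is moved stays moved. The work goes in short steps, Python scripts to look and compute and a tool call to move; the robot and the scene stay as the last step left them, time stands still between calls to the robot, and variables do not carry over. Pictures are saved under pics/ and viewed, at most 10 in all, crops included, and the job is handed in when it is done.

Besides the shell and the picture viewer there is one more tool, called after "Emit:" as name(argument=value, ...), one argument or row to a line, values as JSON. jog_arm: Moves the arm, as the interface text tells. Shift numbers are shares of 80 mm and turn numbers shares of 0.1 rad, none past 1 either way. Its arguments: {"type":"object","properties":{"targets":{"type":"array","items":{"type":"object","properties":{"xyz":{"type":"array","items":{"type":"number"}},"spin":{"type":"number"}}}},"gripper":{"type":"number"}},"required":["targets"]}

```bash
ls; mkdir -p pics; python3 - <<'E'
from plant import bot
import cv2
for n in ("scene","side"):
    im=bot.capture(n); cv2.imwrite(f"pics/{n}0.png",im); print(n,bot.get_calibration(n))
o=bot.get_obs(); print(o)
a=cv2.imread("pics/scene0.png")
E
```

```text
pics
scene {'vfov': 50.54291205522781, 'cx': 278.2494730009388, 'cy': 216.48249426907546, 'eye': array([1545.77283077,  136.87462685,  764.32988259]), 'rotation': array([-2.14149096, -0.01281471,  1.79194215])}
side {'vfov': 44.539208843741896, 'cx': 274.897591213876, 'cy': 217.7088914946422, 'eye': array([427.0844964 , 737.88333492, 949.78334703]), 'rotation': array([-2.38719045, -0.0045898 , -3.04568205])}
{'time': 0.1, 'joint_positions': array([ 1.01101423e+00,  3.42678641e-01,  1.52493950e+00, -1.33318293e-05,
        1.27541626e+00, -1.46005478e-01]), 'dq': array([ 0.00063165, -0.00248526, -0.00372629, -0.00181546,  0.00075103,
        0.00010203]), 'tau': array([ 1.08484714e-03, -4.32006347e+01, -2.44693476e+01,  7.17545184e-02,
        5.25399204e-02,  1.62126662e-05]), 'tool_pos': array([210.87018735, 480.37747653, 226.09490077]), 'tcp_rot': array([-3.14016439e+00, -1.97142884e-04,  2.72781979e+00]), 'contact_force': array([-0.3278513 , -0.19297632, -0.18489323]), 'moment': array([-0.05296982,  0.03656298, -0.01151858]), 'finger_force': 0.0, 'grip_width': 91.64222609243983}
```

View pics/scene0.png

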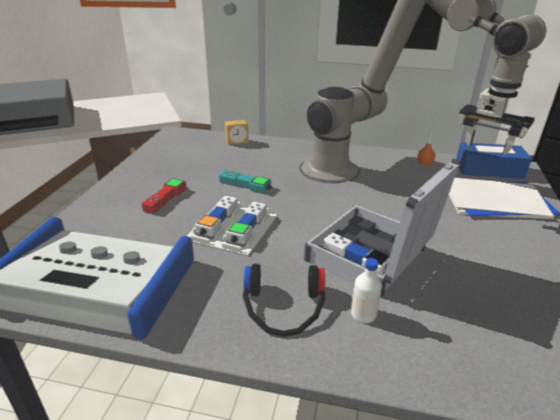

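View pics/side0.png

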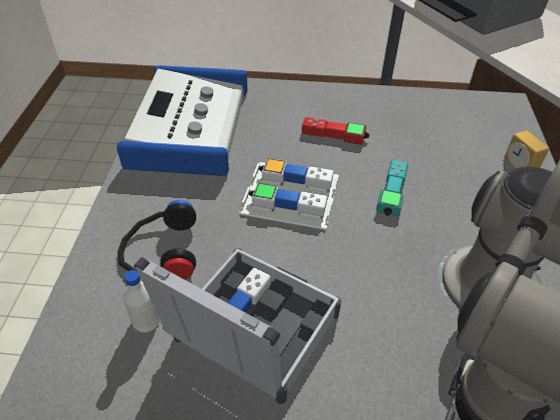

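Scene view: the green screen on the dock is at about (238,229), amber at (208,221), the open case at about (365,245) with its lid on the right, and the packed screener's blue waist at (357,256). Side view: green is at (265,190), its waist at (287,199), amber at (273,166). The case's rear rim corners are at about (240,253) and (338,300), and the packed blue waist at (240,300). The packed screener is in the bay far from the robot, so the near bay is empty.

```bash
cat > h.py <<'E'
import numpy as np, cv2
from scipy.spatial.transform import Rotation as Ro
from plant import bot
def cam(n):
    c=bot.get_calibration(n); f=210/np.tan(np.radians(c['vfov'])/2)
    return f,c['cx'],c['cy'],np.array(c['eye']),Ro.from_euler('xyz',c['rotation']).as_matrix()
def ray(c,p):
    d=c[4]@np.array([(p[0]-c[1])/c[0],(p[1]-c[2])/c[0],1.]); return d/np.linalg.norm(d)
def plane(c,p,z):
    d=ray(c,p); return c[3]+d*(z-c[3][2])/d[2]
def tri(obs):  # [(cam,pix),...] -> point, rms miss
    A=np.zeros((3,3)); b=np.zeros(3)
    for c,p in obs:
        d=ray(c,p); M=np.eye(3)-np.outer(d,d); A+=M; b+=M@c[3]
    X=np.linalg.solve(A,b)
    return X,[round(float(np.linalg.norm(np.cross(X-c[3],ray(c,p)))),1) for c,p in obs]
def proj(c,X):
    q=c[4].T@(np.array(X)-c[3]); return np.array([c[1]+c[0]*q[0]/q[2],c[2]+c[0]*q[1]/q[2]])
HUE={'green':(50,72,120,120),'blue':(105,125,120,60),'amber':(8,22,140,140)}
def blobs(im,col,mina=25):
    h=cv2.cvtColor(im,cv2.COLOR_BGR2HSV); a,b,s,v=HUE[col]
    m=cv2.inRange(h,(a,s,v),(b,255,255))
    n,l,st,ce=cv2.connectedComponentsWithStats(m)
    return [(ce[i].round(1).tolist(),int(st[i,4]),st[i,:4].tolist()) for i in range(1,n) if st[i,4]>=mina]
E
python3 - <<'E'
from h import *
C={}
for n in ("scene","side"):
    im=cv2.imread(f"pics/{n}0.png"); C[n]=cam(n)
    for col in HUE: print(n,col,blobs(im,col))
w=bot.capture("wrist"); print(bot.get_calibration("wrist"))
cv2.imwrite("pics/w0.png",w)
s=cv2.imread("pics/side0.png")[240:410,120:360]; s=cv2.resize(s,None,fx=1.667,fy=1.667,interpolation=cv2.INTER_CUBIC)
t=cv2.imread("pics/scene0.png")[160:300,290:480]; t=cv2.resize(t,(400,295),interpolation=cv2.INTER_CUBIC)
M=np.zeros((600,800,3),np.uint8); M[:300,:400]=cv2.resize(w,(400,300)); M[:s.shape[0],400:800]=s[:, :400]; M[305:600,:400]=t
cv2.imwrite("pics/m1.png",M)
E
```

```text
scene green [([259.8, 180.2], 78, [252, 177, 16, 7]), ([173.9, 182.2], 72, [167, 179, 15, 7]), ([238.7, 227.4], 128, [230, 223, 19, 10])]
scene blue [([495.4, 162.0], 1611, [457, 143, 75, 35]), ([551.9, 208.0], 71, [544, 199, 16, 16]), ([217.1, 211.7], 103, [209, 207, 16, 10]), ([485.2, 212.6], 201, [465, 209, 53, 7]), ([247.2, 218.5], 114, [239, 214, 16, 11]), ([28.4, 241.8], 708, [0, 217, 59, 51]), ([154.7, 292.1], 1813, [128, 236, 62, 103]), ([355.9, 252.1], 313, [346, 243, 24, 21]), ([371.4, 263.1], 135, [365, 257, 14, 13]), ([246.8, 276.8], 133, [244, 266, 7, 23])]
scene amber [([207.6, 220.2], 113, [199, 216, 18, 10])]
side green [([355.1, 128.3], 144, [347, 123, 17, 11]), ([264.8, 190.4], 218, [255, 184, 21, 14]), ([390.7, 197.5], 206, [381, 191, 20, 14])]
side blue [([212.6, 74.0], 843, [154, 66, 93, 29]), ([173.0, 157.9], 3005, [117, 141, 112, 35]), ([294.6, 173.5], 363, [284, 164, 23, 20]), ([286.4, 199.0], 407, [275, 189, 25, 21]), ([180.0, 202.6], 80, [168, 200, 25, 8]), ([131.7, 277.4], 192, [124, 270, 16, 16]), ([240.6, 300.7], 323, [228, 290, 24, 22])]
side amber [([531.8, 141.4], 212, [515, 132, 34, 20]), ([274.1, 165.3], 185, [265, 159, 19, 13])]
{'vfov': 66.83243347240834, 'cx': 281.696425014275, 'cy': 204.29654493222597, 'eye': array([143.33087697, 510.60436512, 384.8885279 ]), 'rotation': array([2.86159349e+00, 1.34021196e-03, 1.15766147e+00])}
```

View pics/m1.png

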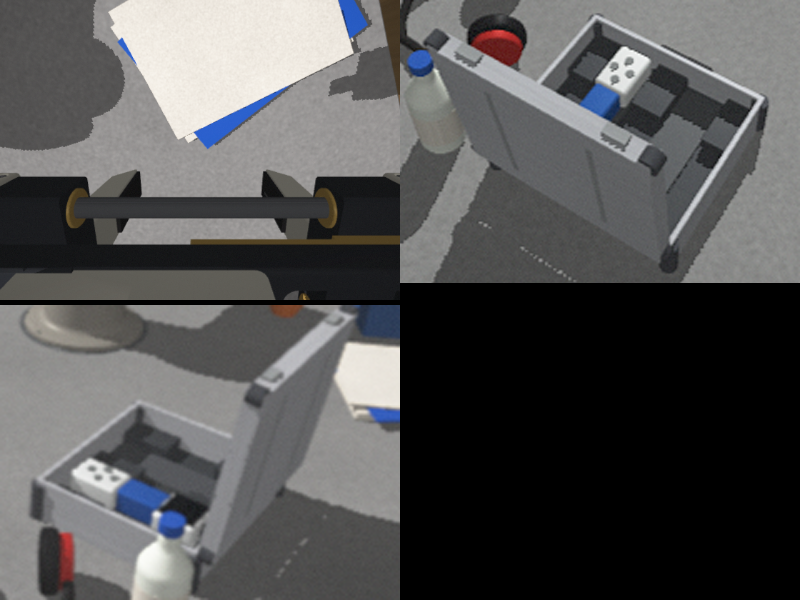

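The wrist view shows only the papers. In the side view the case's rear rim corners are at about (238,250) and (339,299). In the scene view they are at about (308,243) and (356,206).

```bash
python3 - <<'E'
from h import *
S,T=cam("side"),cam("scene")
P={'green':((264.8,190.4),(238.7,227.4)),'gwaist':((286.4,199.0),(247.2,218.5)),'amber':((274.1,165.3),(207.6,220.2)),'awaist':((294.6,173.5),(217.1,211.7)),
'A':((238.2,249.6),(308,243)),'B':((339,298.8),(355.6,206.5)),'bottlecap':((131.7,277.4),(371.4,263.1))}
for k,(a,b) in P.items():
    X,r=tri([(S,a),(T,b)]); print(k,X.round(1),r)
g=plane(S,P['green'][0],48);w=plane(S,P['gwaist'][0],48); A=plane(S,P['A'][0],60);B=plane(S,P['B'][0],60)
print('plane',g,w,A,B,np.linalg.norm(A-B), 'dock yaw',np.arctan2(*(g-w)[[1,0]]))
v=(B-A)[:2]/np.linalg.norm((B-A)[:2]); x=np.array([v[1],-v[0]]); yaw=np.arctan2(x[1],x[0])
cc=(A+B)[:2]/2+114*x; print('case',cc,yaw,'bays',cc+52*v,cc-52*v,'hinge',cc+114*x)
print('packed waist',plane(S,(240.6,300.7),50))
E
```

```text
green [ 538.8 -196.7   48.7] [0.7, 0.7]
gwaist [ 481.4 -185.4   40.6] [3.6, 3.6]
amber [ 524.6 -295.7   48.7] [0.4, 0.4]
awaist [ 467.4 -284.2   40.7] [4.1, 4.1]
A [576.6   9.9  56.5] [1.2, 1.2]
B [349. 120.  54.] [2.2, 2.2]
bottlecap [752.9 176.3 154.2] [0.5, 0.5]
plane [ 538.76673363 -198.36386137   48.        ] [ 481.66939184 -172.92366308   48.        ] [575.79052044  11.28404337  60.        ] [348.67856311 121.55695295  60.        ] 252.4677320952248 dock yaw -0.419154126561631
case [512.02748596 168.97127928] 1.11878003576511 bays [465.24993667 191.68385031] [558.80503524 146.25870825] hinge [561.82043014 271.52206041]
packed waist [552.47065634 139.73263731  50.        ]
```

Emit:
jog_arm(
  targets=[
    {"xyz": [0,0,-0.4],"spin": -1},
    {"xyz": [0,0,-0.4],"spin": -1},
    {"xyz": [0,0,-0.2],"spin": -0.69},
    {"xyz": [-0.56,-0.51,0],"spin": 0},
    {"xyz": [-0.56,-0.51,0],"spin": 0},
    {"xyz": [-0.56,-0.51,0],"spin": 0},
    {"xyz": [-0.56,-0.51,0],"spin": 0},
    {"xyz": [-0.56,-0.51,0],"spin": 0},
    {"xyz": [-0.56,-0.51,0],"spin": 0},
    {"xyz": [-0.56,-0.51,0],"spin": 0},
  ],
)

```text
time: 1.4
tool_pos: [481.1, 151.1, 306.6]
tcp_rot: [3.141, -0.0, 2.997]
contact_force: [-0.1, 1.6, 0.1]
grip_width: 91.7
finger_force: 0.0
```

```bash
python3 - <<'E'
from h import *
import pickle
c=cam("wrist"); w=bot.capture("wrist"); cv2.imwrite("pics/w1.png",w); pickle.dump(c,open("w1.pkl","wb"))
print(blobs(w,'blue'),c[3])
for p in ((465,192,31),(559,146,31),(576,11,60),(349,121,60),(562,272,60)): print(p,proj(c,p).round(0))
E
```

```text
[([42.7, 205.3], 1580, [19, 183, 47, 44]), ([284.1, 225.1], 1278, [261, 205, 47, 40])] [407.919901   161.91139113 465.2987039 ]
(465, 192, 31) [310. 153.]
(559, 146, 31) [286. 222.]
(576, 11, 60) [191. 254.]
(349, 121, 60) [240.  66.]
(562, 272, 60) [379. 219.]
```

View pics/w1.png

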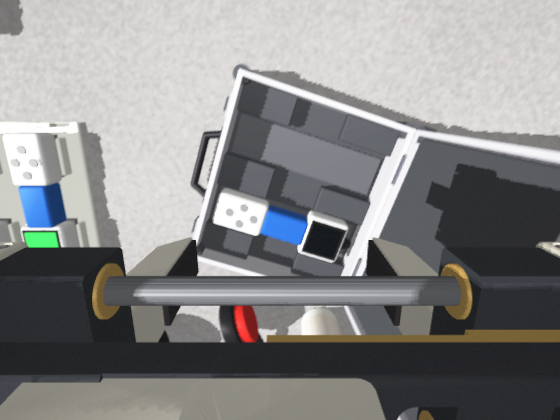

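The wrist view shows the whole case. Rim corners are at (239,69) and (201,262), the hinge-side corner at about (413,128), and the packed waist at (284,225) with its dark head towards the hinges. The empty bay is the upper one, centred at about (318,158). The green screener's waist is at (43,205).

```bash
python3 - <<'E'
from h import *
import pickle
c=pickle.load(open("w1.pkl","rb")); S=cam("side")
print('packed waist tri',tri([(c,(284.1,225.1)),(S,(240.6,300.7))]), 'plane50',plane(c,(284.1,225.1),50).round(1))
print('green waist tri',tri([(c,(42.7,205.3)),(S,(286.4,199.0))]),plane(c,(42.7,205.3),48).round(1))
w=cv2.imread("pics/w1.png"); g=cv2.cvtColor(w,cv2.COLOR_BGR2GRAY); h=cv2.cvtColor(w,cv2.COLOR_BGR2HSV)
# rim inner edges: profile of brightness; fit lines to bright ridge on two walls
def ridge(p,q,n,half=14):
    p,q=np.array(p,float),np.array(q,float); u=(q-p)/np.linalg.norm(q-p); nn=np.array([-u[1],u[0]]); out=[]
    for t in np.linspace(0.12,0.88,n):
        s=np.array([p+t*(q-p)+k*nn for k in np.arange(-half,half+.1,.5)],np.float32)
        v=cv2.remap(cv2.GaussianBlur(g,(3,3),0),s[:,0].reshape(1,-1),s[:,1].reshape(1,-1),cv2.INTER_LINEAR)[0].astype(float)
        m=v>215
        if m.any(): out.append(s[m].mean(0))
    o=np.array(out,np.float32); return o
L={}
for k,(p,q) in {'back':((239,69),(201,262)),'side':((239,69),(413,130))}.items():
    o=ridge(p,q,40); W=np.array([plane(c,x,60)[:2] for x in o]); 
    l=cv2.fitLine(W.astype(np.float32),cv2.DIST_HUBER,0,.01,.01).ravel(); r=np.abs((W-l[2:])@np.array([-l[1],l[0]]))
    L[k]=l; print(k,len(W),'dir',np.degrees(np.arctan2(l[1],l[0])),'res',np.median(r).round(2),l.round(2))
b,s=L['back'],L['side']
t=np.linalg.solve(np.array([b[:2],-s[:2]]).T,s[2:]-b[2:]); K=b[2:]+t[0]*b[:2]; print('corner (rim mid lines)',K)
x=s[:2]*np.sign(s[1]); 
y=np.array([-x[1],x[0]]); yaw=np.arctan2(x[1],x[0]); cc=K+111*x-125*y
print('yaw side',yaw,'yaw back',np.arctan2(-b[0],b[1])%np.pi,'case',cc,'bay_a',cc+52*y,'bay_b',cc-52*y)
# tail/head white+dark of packed: axis from tail centroid to waist
for A,B in (((239,212),(325,237)),): print('packed axis yaw',np.arctan2(*(plane(c,B,50)-plane(c,A,50))[[1,0]]))
for p in ((239,69),(201,262),(413,128)): print(plane(c,p,60).round(1))
E
```

```text
packed waist tri (array([552.35991548, 144.35586927,  57.78827178]), [1.0, 1.0]) plane50 [556.2 143.7  50. ]
green waist tri (array([ 483.66776295, -193.51579529,   28.59862676]), [1.1, 1.1]) [ 481.1 -178.6   48. ]
back 40 dir -23.972454 res 1.17 [ 9.1000e-01 -4.1000e-01  4.4699e+02  7.0340e+01]
side 40 dir 63.644505 res 0.22 [  0.44   0.9  403.8  220.73]
corner (rim mid lines) [350.5412  113.22863]
yaw side 1.1108062 yaw back 1.1523981 case [511.82556 157.19855] bay_a [465.2306  180.28339] bay_b [558.42053 134.11371]
packed axis yaw 1.1277390599589732
[351.5 119.1  60. ]
[590.1  21.4  60. ]
[449.2 320.3  60. ]
```

Emit:
jog_arm(
  targets=[
    {"xyz": [0.12,0.04,0.36],"spin": 0},
    {"xyz": [0.12,0.04,0.36],"spin": 0},
    {"xyz": [0.11,0.05,0.36],"spin": 0},
    {"xyz": [0,0,0],"spin": 0},
    {"xyz": [0,0,0],"spin": 0},
    {"xyz": [0,0,0],"spin": 0},
    {"xyz": [0,0,0],"spin": 0},
    {"xyz": [0,0,0],"spin": 0},
    {"xyz": [0,0,0],"spin": 0},
    {"xyz": [0,0,0],"spin": 0},
  ],
)

```text
time: 2.7
tool_pos: [454.0, 167.2, 220.4]
tcp_rot: [3.141, 0.0, 2.997]
contact_force: [0.9, 0.4, -0.6]
grip_width: 92.0
finger_force: 0.0
```

```bash
python3 - <<'E'
from h import *
import pickle
c=cam("wrist"); w=bot.capture("wrist"); cv2.imwrite("pics/w2.png",w); pickle.dump(c,open("w2.pkl","wb"))
print(blobs(w,'blue'),c[3]); cv2.imwrite("pics/w2z.png",cv2.resize(w[:320,120:],(800,582),interpolation=cv2.INTER_CUBIC))
E
```

```text
[([4.3, 231.7], 182, [0, 221, 12, 21]), ([275.0, 264.1], 1171, [248, 247, 56, 30])] [380.80505331 177.99063435 379.00690013]
```

View pics/w2z.png

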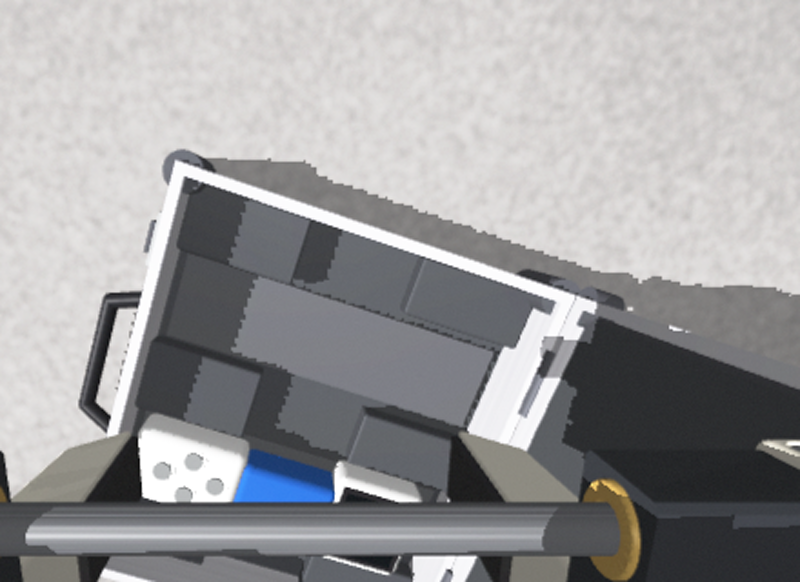

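The close view (2nd look) shows the empty bay clearly. In the zoomed picture the recess block corners beside the trough are at (405,312) and (365,408) on the head side, and (293,280) and (262,370) on the tail side. The outer rim corner is at (177,163) and the hinge-side rim corner at about (590,297).

```bash
python3 - <<'E'
from h import *
import pickle
c=pickle.load(open("w2.pkl","rb")); c1=pickle.load(open("w1.pkl","rb"))
pts={'H+':((405,312),(34,86),31),'H-':((365,408),(34,18),31),'T+':((293,280),(-36,81),31),'T-':((262,370),(-36,23),31),'B':((177,163),(-114,128),60)}
W=[];M=[]
for k,(p,m,z) in pts.items():
    q=(p[0]/1.818+120,p[1]/1.818); X=plane(c,q,z); W.append(X[:2]);M.append(m); print(k,np.round(q,1),X.round(1))
W,M=np.array(W),np.array(M,float)
print('widths',np.linalg.norm(W[0]-W[1]),np.linalg.norm(W[2]-W[3]),np.linalg.norm(W[0]-W[2]))
def fit(W,M):
    mw,mm=W.mean(0),M.mean(0); H=(M-mm).T@(W-mw); a=np.arctan2(H[0,1]-H[1,0],H[0,0]+H[1,1]); R=np.array([[np.cos(a),-np.sin(a)],[np.sin(a),np.cos(a)]])
    t=mw-R@mm; return a,R,t,(W-(M@R.T+t))
for s in (slice(0,4),slice(0,5)):
    a,R,t,r=fit(W[s],M[s]); print('yaw',a,'case',t,'bay_a',R@[0,52]+t,'bay_b',R@[0,-52]+t,'hinge',R@[114,0]+t,'res',r.round(1).tolist())
print('B tri',tri([(c,(217.4,89.7)),(c1,(239,69)),(cam('side'),(238.2+100.8,298.8))]))
# block corner heights via both wrist views: print where they'd be in w1
for w in W[:4]: print(proj(c1,[*w,31]).round(1))
# back rim edge yaw in w2: outer edge from (177,163) to (118,400) zoomed
q=lambda p:plane(c,(p[0]/1.818+120,p[1]/1.818),60)[:2]
d=q((177,163))-q((108,432)); print('back edge yaw',np.arctan2(-d[0],d[1])%np.pi, np.arctan2(d[1],d[0]))
d=q((560,288))-q((177,163)); print('side edge yaw',np.arctan2(d[1],d[0]))
E
```

```text
H+ [342.8 171.6] [452.4 235.7  31. ]
H- [320.8 224.4] [510.4 204.8  31. ]
T+ [281.2 154. ] [423.4 171.1  31. ]
T- [264.1 203.5] [476.1 143.9  31. ]
B [217.4  89.7] [351.3 120.7  60. ]
widths 65.71300099789404 59.29020467782118 70.76584658190036
yaw 1.0964418913040213 case [512.28508317 166.00705943] bay_a [466.02651872 189.75880075] bay_b [558.54364761 142.25531811] hinge [564.35620836 267.4200661 ] res [[1.1, 0.2], [-1.4, 0.3], [-0.3, 0.1], [0.7, -0.6]]
yaw 1.1171473434066823 case [513.46527639 167.00467573] bay_a [466.72487208 189.7935898 ] bay_b [560.20568071 144.21576166] hinge [563.42558801 269.47402365] res [[1.3, 0.4], [-1.8, -0.6], [-1.4, 1.0], [-0.9, -0.9], [2.9, 0.1]]
B tri (array([350.10380174, 119.28331645,  56.18920101]), [1.2, 1.0, 1.8])
[341.  138.7]
[322.8 183.9]
[290.3 123.8]
[275.9 165.9]
back edge yaw 1.1097318222930368 2.6805281490879334
side edge yaw 1.1231946796787369
```

Emit:
jog_arm(
  targets=[
    {"xyz": [-0.12,-0.54,0],"spin": 0},
    {"xyz": [-0.12,-0.54,0],"spin": 0},
    {"xyz": [-0.12,-0.54,0],"spin": 0},
    {"xyz": [-0.12,-0.54,0],"spin": 0},
    {"xyz": [-0.12,-0.54,0],"spin": 0},
    {"xyz": [-0.12,-0.54,0],"spin": 0},
    {"xyz": [-0.12,-0.54,0],"spin": 0},
    {"xyz": [-0.12,-0.54,0],"spin": 0},
    {"xyz": [0,0,0],"spin": 0},
    {"xyz": [0,0,0],"spin": 0},
  ],
)

```text
time: 4.0
tool_pos: [479.9, -185.4, 220.1]
tcp_rot: [3.141, -0.001, 2.996]
contact_force: [-0.1, 0.1, -0.8]
grip_width: 91.9
finger_force: 0.0
```

```bash
python3 - <<'E'
from h import *
import pickle
c=cam("wrist"); w=bot.capture("wrist"); cv2.imwrite("pics/w3.png",w); pickle.dump(c,open("w3.pkl","wb"))
for k in HUE:print(k,blobs(w,k,60))
h=cv2.cvtColor(w,cv2.COLOR_BGR2HSV)
for k in ('green','blue'):
    a,b,s,v=HUE[k]; m=cv2.inRange(h,(a,s,v),(b,255,255))
    for ct in cv2.findContours(m,cv2.RETR_EXTERNAL,cv2.CHAIN_APPROX_NONE)[0]:
        if cv2.contourArea(ct)>300:
            box=cv2.boxPoints(cv2.minAreaRect(ct)); P=np.array([plane(c,p,48)[:2] for p in box]); print(k,box.round(0).tolist(),P.round(1).tolist(),'mean',P.mean(0).round(1))
E
```

```text
green [([278.6, 236.9], 1463, [259, 219, 40, 37])]
blue [([188.0, 185.0], 2121, [167, 157, 43, 57]), ([278.4, 185.3], 1844, [261, 159, 36, 54]), ([212.2, 330.0], 741, [194, 315, 36, 28])]
amber [([190.5, 233.5], 1020, [167, 220, 43, 37]), ([457.7, 269.6], 70, [449, 264, 17, 12])]
green [[259.0, 219.0], [298.0, 219.0], [298.0, 255.0], [259.0, 255.0]] [[513.7, -215.3], [519.9, -173.0], [562.5, -178.6], [556.2, -222.3]] mean [ 538.1 -197.3]
blue [[193.0, 316.0], [228.0, 314.0], [229.0, 341.0], [194.0, 342.0]] [[623.3, -313.8], [627.6, -271.7], [664.9, -277.7], [660.5, -320.9]] mean [ 644.1 -296. ]
blue [[261.0, 212.0], [261.0, 159.0], [296.0, 159.0], [296.0, 212.0]] [[506.1, -211.8], [449.2, -202.4], [454.4, -166.5], [511.6, -174.1]] mean [ 480.3 -188.7]
blue [[166.0, 159.0], [206.0, 156.0], [210.0, 211.0], [170.0, 214.0]] [[435.1, -300.0], [438.4, -258.3], [497.5, -266.9], [494.2, -310.6]] mean [ 466.3 -283.9]
```

View pics/w3.png

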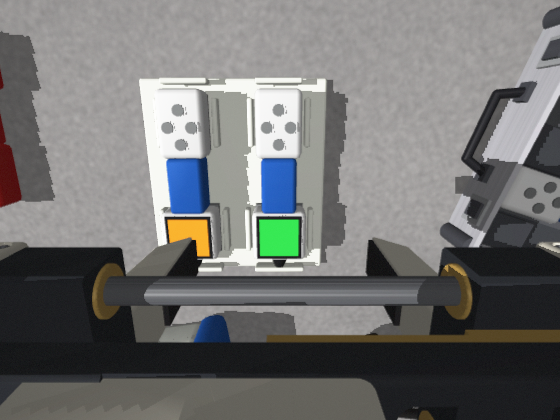

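The view shows the green screen at (279,237) with its waist at (278,185), the amber one parallel at its left, and nothing between the cradles. The screen measures 43 mm at z = 48, which checks out.

Emit:
jog_arm(
  targets=[
    {"xyz": [-0.02,-0.04,0.45],"spin": 0},
    {"xyz": [0,0,0.45],"spin": 0},
    {"xyz": [0,0,0.45],"spin": 0},
    {"xyz": [0,0,0.45],"spin": 0},
    {"xyz": [0,0,0.3],"spin": 0},
    {"xyz": [0,0,0.2],"spin": 0},
    {"xyz": [0,0,0.15],"spin": 0},
    {"xyz": [0,0,0.11],"spin": 0},
    {"xyz": [0,0,0],"spin": 0},
    {"xyz": [0,0,0],"spin": 0},
  ],
)

```text
time: 5.3
tool_pos: [481.6, -189.4, 16.0]
tcp_rot: [-3.141, 0.001, 2.997]
contact_force: [0.1, -0.7, -0.0]
grip_width: 92.0
finger_force: 0.0
```

Emit:
jog_arm(
  targets=[
    {"xyz": [0,0,0],"spin": 0},
    {"xyz": [0,0,0],"spin": 0},
    {"xyz": [0,0,0],"spin": 0},
    {"xyz": [0,0,0],"spin": 0},
    {"xyz": [0,0,0],"spin": 0},
    {"xyz": [0,0,0],"spin": 0},
    {"xyz": [0,0,0],"spin": 0},
    {"xyz": [0,0,0],"spin": 0},
    {"xyz": [0,0,0],"spin": 0},
    {"xyz": [0,0,0],"spin": 0},
  ],
  gripper=25,
)

```text
time: 6.55
tool_pos: [481.3, -189.2, 15.5]
tcp_rot: [3.141, 0.0, 2.997]
contact_force: [1.1, -0.9, -0.5]
grip_width: 37.7
finger_force: 30.0
```

Emit:
jog_arm(
  targets=[
    {"xyz": [0,0,-0.1],"spin": 0},
    {"xyz": [0,0,-0.2],"spin": 0},
    {"xyz": [0,0,-0.3],"spin": 0},
    {"xyz": [0,0,-0.4],"spin": 0},
    {"xyz": [0,0,-0.4],"spin": 0},
    {"xyz": [0,0,-0.4],"spin": 0},
    {"xyz": [0,0,0],"spin": -1},
    {"xyz": [0,0,0],"spin": -1},
    {"xyz": [0,0,0],"spin": -1},
    {"xyz": [0,0,0],"spin": -1},
  ],
)

```text
time: 7.8
tool_pos: [481.1, -189.2, 160.6]
tcp_rot: [-3.141, 0.001, -2.883]
contact_force: [-0.5, -0.5, -2.5]
grip_width: 37.8
finger_force: 30.0
```

Emit:
jog_arm(
  targets=[
    {"xyz": [0,0,0],"spin": -1},
    {"xyz": [0,0,0],"spin": -1},
    {"xyz": [0,0,0],"spin": -1},
    {"xyz": [0,0,0],"spin": -1},
    {"xyz": [0,0,0],"spin": -1},
    {"xyz": [0,0,0],"spin": -1},
    {"xyz": [0,0,0],"spin": -1},
    {"xyz": [0,0,0],"spin": -1},
    {"xyz": [0,0,0],"spin": -0.57},
    {"xyz": [0,0,0],"spin": 0},
  ],
)

```text
time: 9.05
tool_pos: [490.3, -170.9, 159.2]
tcp_rot: [-3.14, -0.031, -2.056]
contact_force: [0.0, 0.2, -2.7]
grip_width: 38.1
finger_force: 30.0
```

Emit:
jog_arm(
  targets=[
    {"xyz": [-0.2,0.12,0],"spin": 0},
    {"xyz": [-0.4,0.23,0],"spin": 0},
    {"xyz": [-0.49,0.28,0],"spin": 0},
    {"xyz": [-0.49,0.28,0],"spin": 0},
    {"xyz": [-0.49,0.28,0],"spin": 0},
    {"xyz": [-0.49,0.28,0],"spin": 0},
    {"xyz": [-0.4,0.23,0],"spin": 0},
    {"xyz": [-0.3,0.18,0],"spin": 0},
    {"xyz": [-0.2,0.12,0],"spin": 0},
    {"xyz": [0,0,0],"spin": 0},
  ],
)

```text
time: 10.3
tool_pos: [477.7, 148.5, 150.0]
tcp_rot: [-3.141, -0.031, -2.056]
contact_force: [-0.0, 0.5, -2.9]
grip_width: 38.1
finger_force: 30.0
```

```bash
python3 - <<'E'
from h import *
o=bot.get_obs(); print(o['joint_positions'].round(3),o['tool_pos'].round(1),o['tcp_rot'].round(4))
E
```

```text
[ 0.164  0.387  1.686 -0.028  1.086 -2.478] [477.7 148.5 150. ] [-3.1409 -0.0311 -2.0563]
```

Emit:
jog_arm(
  targets=[
    {"xyz": [-0.09,0.07,0],"spin": -0.27},
    {"xyz": [-0.09,0.07,0],"spin": 0},
    {"xyz": [-0.09,0.07,0.1],"spin": 0},
    {"xyz": [-0.09,0.08,0.2],"spin": 0},
    {"xyz": [-0.09,0.07,0.25],"spin": 0},
    {"xyz": [0,0,0.2],"spin": 0},
    {"xyz": [0,0,0],"spin": 0},
    {"xyz": [0,0,0],"spin": 0},
    {"xyz": [0,0,0],"spin": 0},
    {"xyz": [0,0,0],"spin": 0},
  ],
)

```text
time: 11.55
tool_pos: [468.0, 190.9, 89.5]
tcp_rot: [-3.141, -0.03, -2.031]
contact_force: [-0.1, -0.1, -2.2]
grip_width: 37.8
finger_force: 30.0
```

```bash
python3 - <<'E'
from h import *
c=cam("wrist"); W=bot.capture("wrist"); s=bot.capture("side"); t=bot.capture("scene")
print(bot.get_obs()['tool_pos'].round(1),bot.get_obs()['tcp_rot'].round(3))
for n,i in (('w',W),('side',s),('scene',t)): print(n,blobs(i,'green',40))
M=np.zeros((600,800,3),np.uint8); M[:300,:400]=cv2.resize(W,(400,300)); 
M[:600,400:]=cv2.resize(s[220:420,170:303],(400,600),interpolation=cv2.INTER_CUBIC)
M[300:,:400]=cv2.resize(t[150:285,290:470],(400,300),interpolation=cv2.INTER_CUBIC)
cv2.imwrite("pics/m4.png",M)
E
```

```text
[467.8 190.9  89.2] [-3.141 -0.031 -2.031]
w []
side [([391.3, 198.0], 187, [381, 192, 20, 13]), ([268.0, 321.8], 116, [257, 315, 22, 14])]
scene [([259.9, 180.2], 79, [252, 177, 16, 8]), ([173.9, 182.2], 73, [167, 179, 15, 7])]
```

View pics/m4.png

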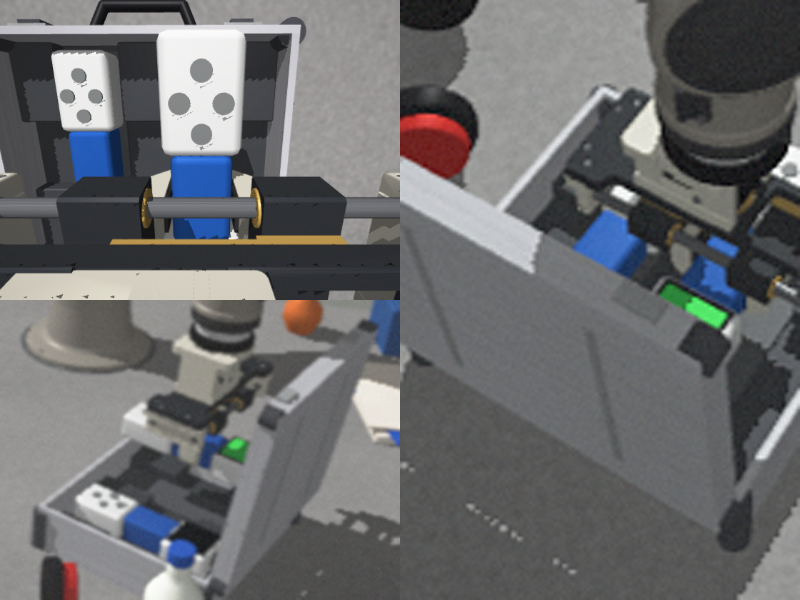

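The picture shows the green screener held parallel to the packed one, over the empty bay, probe end to the hinges. Lowering it.

Emit:
jog_arm(
  targets=[
    {"xyz": [0,0.015,0.15],"spin": 0},
    {"xyz": [0,0,0.2],"spin": 0},
    {"xyz": [0,0,0.15],"spin": 0},
    {"xyz": [0,0,0.12],"spin": 0},
    {"xyz": [0,0,0.08],"spin": 0},
    {"xyz": [0,0,0.05],"spin": 0},
    {"xyz": [0,0,0.05],"spin": 0},
    {"xyz": [0,0,0],"spin": 0},
    {"xyz": [0,0,0],"spin": 0},
    {"xyz": [0,0,0],"spin": 0},
  ],
)

```text
time: 12.95
tool_pos: [465.9, 189.7, 25.2]
tcp_rot: [-3.141, -0.031, -2.031]
contact_force: [-0.6, 0.6, -2.8]
grip_width: 37.9
finger_force: 30.0
```

Emit:
jog_arm(
  targets=[
    {"xyz": [0,0,0.02],"spin": 0},
    {"xyz": [0,0,0.02],"spin": 0},
    {"xyz": [0,0,0.01],"spin": 0},
    {"xyz": [0,0,0.01],"spin": 0},
    {"xyz": [0,0,0.01],"spin": 0},
    {"xyz": [0,0,0],"spin": 0},
    {"xyz": [0,0,0],"spin": 0},
    {"xyz": [0,0,0],"spin": 0},
    {"xyz": [0,0,0],"spin": 0},
    {"xyz": [0,0,0],"spin": 0},
  ],
)

```text
time: 14.2
tool_pos: [465.7, 189.4, 19.4]
tcp_rot: [-3.141, -0.031, -2.031]
contact_force: [-1.7, -3.0, 3.8]
grip_width: 37.8
finger_force: 30.0
```

Emit:
jog_arm(
  targets=[
    {"xyz": [0,0,0],"spin": 0},
    {"xyz": [0,0,0],"spin": 0},
    {"xyz": [0,0,0],"spin": 0},
    {"xyz": [0,0,0],"spin": 0},
    {"xyz": [0,0,0],"spin": 0},
    {"xyz": [0,0,0],"spin": 0},
    {"xyz": [0,0,-0.1],"spin": 0},
    {"xyz": [0,0,-0.2],"spin": 0},
    {"xyz": [0,0,-0.3],"spin": 0},
    {"xyz": [0,0,-0.3],"spin": 0},
  ],
  gripper=70,
)

```text
time: 15.45
tool_pos: [466.7, 191.5, 92.5]
tcp_rot: [-3.141, -0.031, -2.031]
contact_force: [-0.9, -0.8, -0.5]
grip_width: 64.1
finger_force: 0.0
```

Emit:
jog_arm(
  targets=[
    {"xyz": [0,0,-0.4],"spin": 0},
    {"xyz": [0,0,-0.4],"spin": 0},
    {"xyz": [0,0,-0.4],"spin": 0},
    {"xyz": [0,0,-0.4],"spin": 0},
    {"xyz": [0,0,-0.4],"spin": 0},
    {"xyz": [0,0,-0.4],"spin": 0},
    {"xyz": [0,0,-0.3],"spin": 0},
    {"xyz": [0,0,0],"spin": 0},
    {"xyz": [0,0,0],"spin": 0},
    {"xyz": [0,0,0],"spin": 0},
  ],
  gripper=0,
)

```text
time: 16.7
tool_pos: [469.1, 197.4, 306.0]
tcp_rot: [3.14, -0.033, -2.031]
contact_force: [0.1, 0.4, 0.3]
grip_width: 0.8
finger_force: 0.0
```

```bash
python3 - <<'E'
from h import *
c=cam("wrist"); W=bot.capture("wrist"); s=bot.capture("side"); o=bot.get_obs()
print(o['tool_pos'].round(1),o['tcp_rot'].round(3),o['joint_positions'].round(2))
for k in('green','blue'):
    for b in blobs(W,k,100): print(k,b,plane(c,b[0],50).round(1))
T,S=cam('scene'),cam('side'); t=bot.capture('scene'); print('side blue',blobs(s,'blue',60)[-4:],'scene blue',[b for b in blobs(t,'blue',40) if 300<b[0][0]<420])
cv2.imwrite("pics/t5.png",t); cv2.imwrite("pics/s5.png",s)
M=np.zeros((420,800,3),np.uint8); M[:,:560]=W; M[:360,560:]=cv2.resize(s[220:400,160:280],(240,360)); cv2.imwrite("pics/m5.png",M)
E
```

```text
[469.3 197.4 306.3] [ 3.14  -0.032 -2.031] [ 0.26  0.28  1.4  -0.02  1.49 -2.42]
green ([281.1, 212.9], 1019, [265, 198, 33, 31]) [491.3 240.1  50. ]
blue ([204.3, 170.8], 1414, [187, 149, 35, 45]) [556.3 143.7  50. ]
blue ([281.0, 169.9], 1288, [267, 148, 29, 45]) [465.4 187.4  50. ]
blue ([505.1, 267.8], 393, [489, 255, 31, 21]) [241.6 454.4  50. ]
side blue [([180.0, 202.6], 80, [168, 200, 25, 8]), ([131.8, 277.4], 190, [124, 270, 16, 16]), ([240.6, 300.8], 333, [228, 290, 24, 23]), ([282.6, 325.1], 432, [270, 312, 24, 30])] scene blue [([374.0, 235.2], 273, [364, 226, 24, 20]), ([355.9, 252.1], 311, [346, 243, 24, 21]), ([371.4, 263.1], 134, [365, 257, 14, 13])]
```

View pics/m5.png

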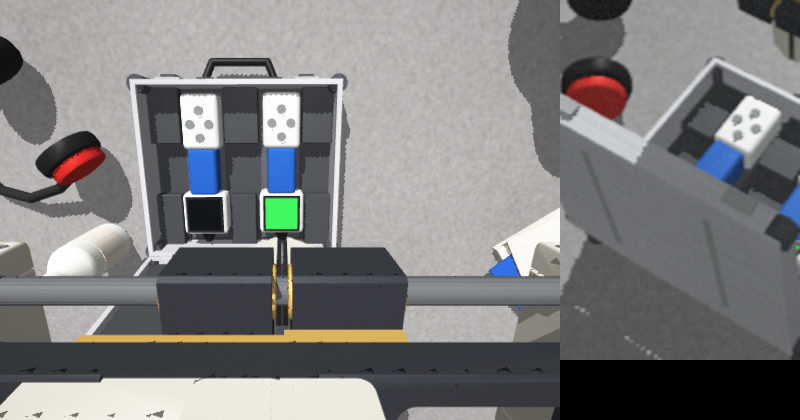

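The close-up shows the green screener seated beside the packed one, waists at (281,170) and (204,171), both heads towards the hinges. Next I'll check its height against the packed one and find the lid angle.

```bash
python3 - <<'E'
from h import *
T,S=cam('scene'),cam('side')
print('green waist',tri([(S,(282.6,325.1)),(T,(374,235.2))]),'packed',tri([(S,(240.6,300.8)),(T,(355.9,252.1))]))
x=np.array([.443,.896]);y=np.array([-.896,.443]);h=np.array([563.3,268.8])
for a,b in (((142,263),(411,203)),((273,334),(454,165))):
    X,r=tri([(S,a),(T,b)]); d=X[:2]-h; print(X.round(1),r,'case x,y from hinge',(d@x).round(1),(d@y).round(1),'angle of inner/outer',np.arctan2(X[2]-61,-(d@x)).round(3))
E
```

```text
green waist (array([461.70688259, 182.60038297,  33.82905584]), [2.9, 2.9]) packed (array([555.79762823, 136.30733809,  36.17489183]), [4.9, 4.9])
[692.1 239.  282.8] [1.4, 1.4] case x,y from hinge 30.3 -128.6 angle of inner/outer 1.707
[465.7 348.7 278.8] [3.1, 3.1] case x,y from hinge 28.3 122.9 angle of inner/outer 1.7
```

Emit:
jog_arm(
  targets=[
    {"xyz": [0,0,-0.25],"spin": 0},
    {"xyz": [0,0,-0.15],"spin": 0},
    {"xyz": [-0.3,-0.05,0],"spin": 0},
    {"xyz": [-0.4,-0.07,0],"spin": 0},
    {"xyz": [-0.4,-0.07,0],"spin": 0},
    {"xyz": [-0.4,-0.07,0],"spin": 0},
    {"xyz": [-0.4,-0.07,0],"spin": 0},
    {"xyz": [-0.3,-0.05,0],"spin": 0},
    {"xyz": [-0.18,-0.03,0],"spin": 0},
    {"xyz": [0,0,0],"spin": 0},
  ],
)

```text
time: 18.1
tool_pos: [584.2, 354.9, 332.0]
tcp_rot: [3.141, -0.032, -2.03]
contact_force: [-0.4, -0.7, -0.4]
grip_width: -0.0
finger_force: 0.0
```

Emit:
jog_arm(
  targets=[
    {"xyz": [0,0,0.2],"spin": 0},
    {"xyz": [0,0,0.25],"spin": 0},
    {"xyz": [0,0,0.25],"spin": 0},
    {"xyz": [0,0,0.2],"spin": 0},
    {"xyz": [0,0,0.06],"spin": 0},
    {"xyz": [0.1,0,0],"spin": 0},
    {"xyz": [0.1,0,0],"spin": 0},
    {"xyz": [0.1,0,0],"spin": 0},
    {"xyz": [0,0,0],"spin": 0},
    {"xyz": [0,0,0],"spin": 0},
  ],
)

```text
time: 19.35
tool_pos: [572.4, 330.7, 257.5]
tcp_rot: [-3.141, -0.031, -2.031]
contact_force: [0.5, 0.0, 0.3]
grip_width: 0.5
finger_force: 0.0
```

Emit:
jog_arm(
  targets=[
    {"xyz": [0.086,0,-0.008],"spin": 0},
    {"xyz": [0.086,0,-0.008],"spin": 0},
    {"xyz": [0.086,0,-0.008],"spin": 0},
    {"xyz": [0.086,0,-0.008],"spin": 0},
    {"xyz": [0.143,0,0],"spin": 0},
    {"xyz": [0.143,0,0],"spin": 0},
    {"xyz": [0.143,0,0],"spin": 0},
    {"xyz": [0.165,0,0.032],"spin": 0},
    {"xyz": [0.165,0,0.032],"spin": 0},
    {"xyz": [0.165,0,0.032],"spin": 0},
  ],
)

```text
time: 20.6
tool_pos: [526.7, 238.7, 255.1]
tcp_rot: [-3.142, -0.031, -2.031]
contact_force: [1.2, 2.1, -0.8]
grip_width: 0.5
finger_force: 0.9
```

Emit:
jog_arm(
  targets=[
    {"xyz": [0.154,0,0.064],"spin": 0},
    {"xyz": [0.154,0,0.064],"spin": 0},
    {"xyz": [0.154,0,0.064],"spin": 0},
    {"xyz": [0.139,0,0.093],"spin": 0},
    {"xyz": [0.139,0,0.093],"spin": 0},
    {"xyz": [0.139,0,0.093],"spin": 0},
    {"xyz": [0.118,0,0.119],"spin": 0},
    {"xyz": [0.118,0,0.119],"spin": 0},
    {"xyz": [0.118,0,0.119],"spin": 0},
    {"xyz": [0,0,0],"spin": 0},
  ],
)

```text
time: 21.85
tool_pos: [481.6, 148.8, 191.2]
tcp_rot: [3.14, -0.033, -2.032]
contact_force: [-0.8, 0.3, -0.6]
grip_width: 0.3
finger_force: 0.0
```

Emit:
jog_arm(
  targets=[
    {"xyz": [0.092,0,0.14],"spin": 0},
    {"xyz": [0.092,0,0.14],"spin": 0},
    {"xyz": [0.092,0,0.14],"spin": 0},
    {"xyz": [0.062,0,0.156],"spin": 0},
    {"xyz": [0.062,0,0.156],"spin": 0},
    {"xyz": [0.062,0,0.156],"spin": 0},
    {"xyz": [0.029,0,0.122],"spin": 0},
    {"xyz": [0.029,0,0.122],"spin": 0},
    {"xyz": [0,0,0],"spin": 0},
    {"xyz": [0,0,0],"spin": 0},
  ],
)

```text
time: 23.1
tool_pos: [463.1, 109.9, 103.1]
tcp_rot: [-3.141, -0.031, -2.031]
contact_force: [-0.9, -0.3, -0.4]
grip_width: 0.5
finger_force: 0.0
```

Emit:
jog_arm(
  targets=[
    {"xyz": [0.008,0,0.05],"spin": 0},
    {"xyz": [0.008,0,0.05],"spin": 0},
    {"xyz": [0.008,0,0.05],"spin": 0},
    {"xyz": [0.004,0,0.04],"spin": 0},
    {"xyz": [0,0,0.03],"spin": 0},
    {"xyz": [0,0,0.02],"spin": 0},
    {"xyz": [0,0,0.01],"spin": 0},
    {"xyz": [0,0,0],"spin": 0},
    {"xyz": [0,0,0],"spin": 0},
    {"xyz": [0,0,0],"spin": 0},
  ],
)

```text
time: 24.35
tool_pos: [461.5, 107.2, 83.3]
tcp_rot: [-3.141, -0.031, -2.031]
contact_force: [-1.3, -0.1, 5.2]
grip_width: 0.7
finger_force: 2.8
```

Emit:
jog_arm(
  targets=[
    {"xyz": [0,0,0.01],"spin": 0},
    {"xyz": [0,0,0],"spin": 0},
    {"xyz": [0,0,0],"spin": 0},
    {"xyz": [0,0,0],"spin": 0},
    {"xyz": [0,0,-0.1],"spin": 0},
    {"xyz": [0,0,-0.3],"spin": 0},
    {"xyz": [0,0,-0.5],"spin": 0},
    {"xyz": [0,0,-0.5],"spin": 0},
    {"xyz": [0.3,0,-0.4],"spin": 0},
    {"xyz": [0.3,0,-0.2],"spin": 0},
  ],
)

```text
time: 25.6
tool_pos: [442.8, 68.4, 245.5]
tcp_rot: [-3.139, -0.03, -2.03]
contact_force: [0.9, -0.4, 0.8]
grip_width: 0.6
finger_force: 0.0
```

```bash
python3 - <<'E'
from h import *
s=bot.capture("side"); t=bot.capture("scene"); o=bot.get_obs(); print(o['tool_pos'].round(1),o['time'])
M=np.zeros((600,800,3),np.uint8); M[:,:400]=cv2.resize(s[220:420,140:340],(400,400)).repeat(1,0)[:400] if 0 else cv2.copyMakeBorder(cv2.resize(s[210:410,120:320],(400,400)),0,200,0,0,0)
M[:400,400:]=cv2.resize(t[150:330,270:450],(400,400)); cv2.imwrite("pics/m6.png",M[:400])
for n,i in(('side',s),('scene',t)): print(n,blobs(i,'amber',60),[b for b in blobs(i,'blue',40)])
E
```

```text
[442.7  67.6 245.6] 25.7
side [([531.3, 141.0], 206, [516, 132, 33, 19])] [([212.6, 74.0], 842, [154, 66, 93, 29]), ([173.0, 157.9], 3000, [117, 141, 112, 35]), ([180.0, 202.6], 79, [168, 200, 25, 8]), ([132.0, 277.2], 196, [124, 270, 16, 16])]
scene [([423.8, 152.5], 128, [418, 144, 12, 17]), ([207.6, 220.2], 113, [199, 216, 18, 10])] [([492.5, 161.8], 1811, [456, 143, 76, 35]), ([551.6, 207.9], 63, [544, 199, 16, 15]), ([217.1, 211.8], 104, [209, 207, 16, 10]), ([485.2, 212.6], 201, [465, 209, 53, 7]), ([28.5, 241.8], 717, [0, 217, 60, 51]), ([155.0, 291.9], 1870, [128, 236, 62, 103]), ([370.9, 263.9], 112, [365, 259, 13, 11]), ([246.8, 276.9], 131, [244, 266, 7, 23])]
```

View pics/m6.png

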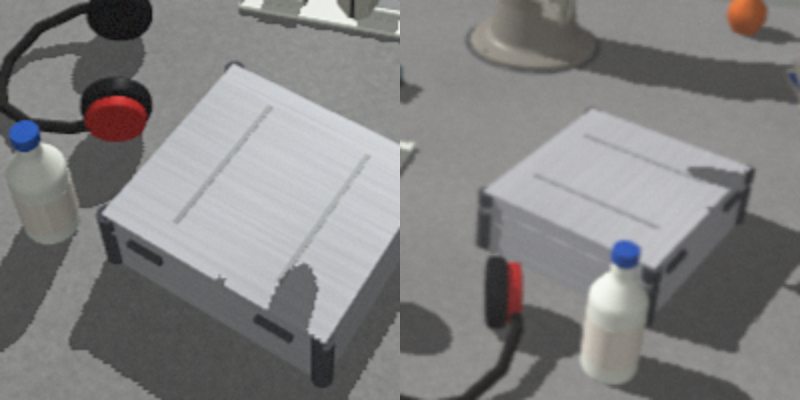

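The case is shut and its lid lies level. The bottle, headset and amber screener are where they started, and the arm is clear.

```bash
python3 -c "
from plant import bot
print(bot.close_job())"
```

```text
the job is handed in; nothing more can be done
None
```

I laid the green screener in the empty bay with its probe end to the hinges and closed the lid gently until it was shut; the amber and packed screeners, headset and bottle are where they were. I've handed the job in, but no verdict came back.

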